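# Rack the cover plate and hold the sprung chest lid

### The job

The cover plate leaning against the front of the green parts chest would fall when the chest is opened, so first stand it on its short end in the empty middle slot of the wooden rack, down on the slot's floor, and let go of it. Then take the chest's sprung lid by its bar handle, raise it a little past its balance point without letting it swing up to its stop, and lower it again to just below the balance point, where it would fall shut by itself. Finish while still holding the lid there, and leave the other plates, tools and containers where they are.

Things in the scene. Friction and masses are not known exactly. Their poses are not given: they have to be found in the camera images.
- chest: A green steel parts chest fixed to the bench, 210 mm deep (its x) by 340 mm wide (its y), walls 100 mm high, closed by a lid hinged along its far upper edge. A rolled rim stands 12 mm out from the top 16 mm of the front wall (front of the rim at chest x = -117 mm). Origin: centre of the underside; x points from its front to its hinge side, z up.
- lid (a joint): Angle of the chest's sprung lid, rad: 0 shut, growing as its front edge swings up; stop at 1.45. The lid is a 210 x 340 x 12 mm green slab (1.5 kg, largely carried by springs in its hinge). It balances at 0.85 rad (49 degrees): below that it falls shut by itself, above it it springs up to its stop. About 2.1 N lifts it at the handle when shut; at 0.7 rad about 1 N at the handle carries it.
- lid_handle (a point): The middle of the lid's handle: a round steel bar 12 mm thick, parallel to the chest's y, free for 90 mm between its two end brackets, 40 mm out in front of the lid's front edge and 25 mm above the lid's top face (137 mm above the bench when shut). Moves with the lid: 250 mm from the hinge line along the lid and 37 mm above the lid's underside.
- lid_hinge (a point): The middle of the lid's hinge line, at chest (105, 0, 100) mm; axes as the chest's. The hinge line is parallel to the chest's y.
- plate: A loose aluminium cover plate, 8 mm thick (its x) by 90 mm wide (its y) by 180 mm tall (its z), about 0.33 kg, with dark bolt holes; it stands on a short end in front of the left half (+y) of the chest and leans about 15 degrees towards the chest, against its rim; its top is about 175 mm above the bench, 60 mm over the lid's top. Origin: centre of the plate.
- rack: A wooden rack fixed to the bench to the left or right of the chest, 170 mm long (its x) by 120 mm (its y) by 65 mm high, with three upright slots across its length, 50 mm apart, each 14 mm wide in x, open above and at both ends, 45 mm deep; the slot floors are 20 mm above the bench. The two outer slots hold shorter plates, the middle one is empty. Origin: centre of the underside, z up.
- slot (a point): The floor of the rack's empty middle slot, at its centre, 20 mm above the bench; axes as the rack's: the slot runs along y, its two walls are at x = -7 and +7 mm and rise 45 mm.
- stored_near: A shorter aluminium plate, 8 x 90 x 110 mm, standing in the rack's outer slot at rack x = -50 mm, its top about 130 mm above the bench. Origin: its centre.
- stored_far: The same, in the outer slot at rack x = +50 mm.
- motor: A blue electric motor fixed to the bench at the other end of the chest from the rack, about 170 x 100 x 126 mm high; origin under its centre.
- wrench: An open-ended wrench lying on the bench in front of the chest; leave alone.
- screwdriver: A screwdriver lying on the bench in front of the chest; leave alone.
- bearing: A steel bearing ring, 52 mm across, 15 mm high, lying in front of the chest; origin under its centre; leave alone.
- mug: A white mug, 76 mm across, 90 mm high, standing beyond the left end of the chest; origin under its centre; leave alone.
There are look-alikes about, which are no part of the job. Leave any pink look-alike of the rack alone. Leave any white look-alike of the plate alone.

How it is judged (in metres and radians):
On the way, in this order (a step that is already met when the one before it is completed fails the run):
1. the cover plate stands on its end in the rack's middle slot, released (x of plate in the frame of slot between -0.012 and 0.012 m and y of plate in the frame of slot between -0.03 and 0.03 m and z of plate in the frame of slot between 0.08 and 0.096 m and angle between plate's own x axis and vertical between 1.37 and 1.77 rad and angle between the x axis of plate and the x axis of rack, either way round below 0.2 rad and linear speed of plate below 0.03 m/s and contact force between the fingers and plate below 0.2 N), for 0.3 s.
2. the lid is raised past its balance point (beyond 0.90 rad), with the fingers on it (value of joint lid above 0.9 rad and contact force between the fingers and lid above 0.2 N), for 0.1 s.
At the end, for the whole second after the job is handed in: The lid is held still by the fingers at 0.60 to 0.81 rad (balance is at 0.85), and the cover plate stands on its short end on the floor of the rack's middle slot: centre within 12 mm of the slot's middle plane, within 30 mm along it, upright within 0.2 rad, not carried by anything else (value of joint lid between 0.6 and 0.81 rad and velocity of joint lid between -0.05 and 0.05 rad/s and contact force between the fingers and lid above 0.2 N and x of plate in the frame of slot between -0.012 and 0.012 m and y of plate in the frame of slot between -0.03 and 0.03 m and z of plate in the frame of slot between 0.08 and 0.096 m and angle between plate's own x axis and vertical between 1.37 and 1.77 rad and angle between the x axis of plate and the x axis of rack, either way round below 0.2 rad and linear speed of plate below 0.03 m/s and contact force between lid and plate below 0.1 N); the arm keeps its last pose, push and grip.
It fails at once if the lid swings up to near its stop (beyond 1.3 rad) (value of joint lid above 1.3 rad).
It fails at once if a plate already in the rack is pushed out of its place (25 mm) (distance of any of stored_near, stored_far from where it was at the start of the episode above 0.025 m).
It fails at once if a bystander is shifted by more than 40 mm (distance of any of wrench, screwdriver, bearing, mug from where it was at the start of the episode above 0.04 m).
It also fails if it takes over 64 s, if anything falls off the work surface, if the arm or the gripper's body presses on something with over 40 N, if the wrist force passes 120 N, or if a joint passes its speed limit or range.

### The arm

A 6-joint arm with a two-finger parallel gripper is mounted at the origin on the work surface. World frame = base frame: x ahead of the robot, y to its left, z up, the work surface at z = 0. Lengths are in mm, angles in rad, forces in N, time in s.
With the tool pointing down it reaches from about 325 to 775 mm from the base axis. Payload 9.3 kg.
Tool frame: the origin (TCP) lies between the finger pads; the fingertips stand 19 mm ahead of it and the grasp point (between the pads) is the TCP; z points along the fingers, y is the line along which they close (so a half turn about z gives the same grasp; the last joint's range is limited). The gripper opens to 85 mm and grips with 20 to 120 N. Pads are 22 mm wide; open, the fingers measure 114 mm over their backs; the gripper's body (76 mm by 85 mm) begins 54 mm behind the grasp point. The pads swing forward as they close: fully open they stand 13 mm farther back than shut.
Start: joints at [-1.277, 0.259, 0.021, 1.334, 0, 1.418], TCP at [237.638, -496.009, 250.279] pointing down, gripper open.
Joint ranges: [-3.04, 3.04], [-0.91, 1.82], [-1.04, 1.36], [-1.92, 1.95], [-1.52, 1.45], [-3.14, 3.14]. Speed limits (rad/s): [2.22, 2.22, 2.79, 3.14, 3.14, 3.14].

### API

Orientations are given as a 3x3 rotation matrix whose columns are the frame's x, y, z axes.
In Python, from cell import * gives the robot as it stands.
- The arm moves only by the tool apply_moves, never from a script. Its argument "series" is a list of rows, each an object with "linear": the shift along the tool's x, y, z in shares of 0.6 m (1.0 is 0.6 m), a list of three; "spin": the turn about the tool's z in shares of pi/2 rad (1.0 is pi/2 rad). In form: [{"linear": [dx, dy, dz], "spin": spin}, ...]. A call has 1 to 10 rows; each row is the pose to reach, as a shift and turn from the pose commanded when the call began, along the tool's axes at that moment; what a row does not reach only later rows make up. A row lasts 1/10 s, in which the tool goes at most 50 mm and 8.59 degrees, less where a joint would pass 70% of its speed; a pose out of reach is approached as far as the arm can. No shift or turn number may pass 1 either way. A call with a gripper value outside its range is refused whole. "grip" is the finger opening in mm, from 0 to 85.4, set as the call begins (left out, the last holds). The fingers move at their own pace and stop on an object; the grip force is fixed at half the most. Time passes only in rows, so rows that repeat a pose let the fingers close. It gives the time, the measured TCP pose, the force, the opening and the grip force at its end, in the units of the state.
- sense(): the state, without advancing time (a new reading comes with each control period).
- camera(name): name is "scene" or "top" or "wrist"; returns the picture (480x640x3 uint8, red, green, blue); there is no depth.
- camera_params(name): a dict with "vertical_fov" (degrees; the focal length in pixels is half the picture's height over the tangent of half this angle, whatever the lens; pixels are square), "cx", "cy" (the principal point, pixels), "rvec" (rotation vector, rad) and "tvec" (3), from world to camera coordinates, as OpenCV has them. Camera axes: x right, y down, z forward; pixel columns grow to the right and rows downward; lengths in mm; the calibration is good to about 2 mm. A picture is of the moment at which its call begins: read the wrist's pose just before it. camera_params takes no time and is no camera call; for the wrist camera it gives the pose at the moment of the call.
- sign_off(): hands the job in; it is judged then, once.
Trained networks look in the newest picture that a camera, given by its name, has taken for a name from the list of things; names that differ only in an ending like _2 or _b are one class to them, and where a whole thing is asked for, a point or a joint stands for the part that bears it (a point fixed in the world has none). Each returns a list of dicts, best first, with "p" (0 to 1); they miss things now and then, are a little off and sometimes report something else, mostly with a low value. They report only what shows in the picture. A call takes as long as a camera call. They do not tell look-alikes from the thing itself.
- find_in(camera, thing): "rect" ([centre column, centre row, width, height] in pixels, round what is visible of it).
- cut_out(camera, thing): "pixels" (480x640 bool, what is visible of it) and "rect" ([centre column, centre row, width, height] in pixels, round what is visible of it).
- place_of(camera, thing): "position" ([column, row] in pixels: a listed point, or the origin of a listed thing).
The state is a dict: "clock": time; "joint_positions": joint angles; "qvel": joint speeds; "joint_efforts": joint torques, N m; "tcp_pos": TCP position; "tcp_rot": TCP orientation; "force": force on the tool from outside, world axes, zero at the start; "wrist_torque": the same for the moment, N m; "grip_width": finger opening in mm; "grasp_force": force on a finger pad.
Only numpy, scipy, OpenCV 4.12 (cv2) and the standard library are available. Lean on these libraries where they do the work, as an engineer would, in place of code of your own. Each camera call takes 0.05 s, during which the arm holds its last target. There are 200 camera calls.

## Working session

There is one attempt and no reset: what is moved stays moved. The work goes in short steps, Python scripts to look and compute and a tool call to move; the robot and the scene stay as the last step left them, time stands still between calls to the robot, and variables do not carry over. Pictures are saved under pics/ and viewed, at most 12 in all, crops included, and the job is handed in when it is done.

Besides the shell and the picture viewer there is one more tool, called after "Call:" by a JSON object that holds its "method" and its "body". apply_moves: Moves the arm, as the interface text tells. Its arguments: {"type":"object","properties":{"series":{"type":"array","items":{"type":"object","properties":{"linear":{"type":"array","items":{"type":"number"}},"spin":{"type":"number"}}}},"grip":{"type":"number"}},"required":["series"]}

```bash
ls; mkdir -p pics; cat > h.py <<'E'
from cell import *
import numpy as np, cv2
def cam(n):
    p=camera_params(n); f=240/np.tan(np.radians(p["vertical_fov"])/2)
    K=np.array([[f,0,p["cx"]],[0,f,p["cy"]],[0,0,1]]); R=cv2.Rodrigues(np.array(p["rvec"],float))[0]
    return K,R,np.array(p["tvec"],float).ravel()
def proj(n,X):
    K,R,t=cam(n); c=(np.atleast_2d(X)@R.T+t)@K.T; return c[:,:2]/c[:,2:]
def ray(n,uv):
    K,R,t=cam(n); d=R.T@np.linalg.inv(K)@np.array([uv[0],uv[1],1.]); return -R.T@t,d
def onz(n,uv,z):
    o,d=ray(n,uv); return o+d*(z-o[2])/d[2]
def save(n,name): 
    im=camera(n); cv2.imwrite("pics/"+name+".png",im[:,:,::-1]); return im
E
python3 - <<'E'
from h import *
for n in("scene","top"):
    save(n,n+"0")
    K,R,t=cam(n); print(n,K[0,0],-R.T@t)
    for th,z in(("chest",0),("lid_handle",137),("lid_hinge",100),("plate",88),("rack",0),("slot",20),("stored_near",75),("stored_far",75),("motor",0),("mug",0)):
        for r in place_of(n,th)[:3]: print(th,round(r["p"],2),np.round(r["position"],1),np.round(onz(n,r["position"],z),1))
s=sense();print(s["clock"],s["tcp_rot"],s["force"])
E
```

```text
pics
scene 462.58424133256545 [1288.33741454 -107.26710635  766.58649465]
chest 0.72 [320.1 309.4] [616.7 -42.9   0. ]
lid_handle 0.73 [305.6 220.6] [474.4 -60.1 137. ]
lid_handle 0.21 [168.8 296.7] [ 675.8 -328.2  137. ]
plate 0.78 [433.5 208.1] [394.3 263.2  88. ]
plate 0.56 [360.1 233.6] [473.5  65.2  88. ]
rack 0.77 [182.4 234.7] [ 323. -373.    0.]
rack 0.6 [168.1 304.1] [ 565.  -374.5    0. ]
rack 0.19 [155.9 299.6] [ 548.4 -403.4    0. ]
slot 0.96 [169.6 298.9] [ 568.8 -366.6   20. ]
slot 0.62 [183.7 225.5] [ 310.2 -367.3   20. ]
slot 0.49 [166.7 264.9] [ 458.  -388.9   20. ]
stored_near 0.78 [167.9 262.1] [ 510.3 -366.8   75. ]
stored_far 0.79 [157.  301.1] [ 625.1 -371.6   75. ]
motor 0.81 [479.1 273.1] [544.5 344.4   0. ]
mug 0.9 [489.1 333.7] [721.2 299.9   0. ]
mug 0.42 [166.9 264.7] [ 435. -396.    0.]
top 536.8093261053541 [ 424.13118442   -3.58354015 1333.7330471 ]
chest 0.93 [347.2 199.3] [623.4 -44.    0. ]
chest 0.67 [476.9 219.2] [ 569.1 -365.2    0. ]
chest 0.18 [339.4 150.1] [748.6 -26.2   0. ]
lid_handle 0.67 [479.9 220.6] [ 551.  -334.6  137. ]
lid_handle 0.59 [358.9 260. ] [466.3 -64.  137. ]
lid_hinge 0.79 [339.3 149. ] [726.9 -24.3 100. ]
lid_hinge 0.5 [485.9 235.6] [ 520.2 -357.4  100. ]
plate 0.84 [299.7 256.9] [476.8  70.9  88. ]
plate 0.78 [204.9 337.6] [293.1 291.3  88. ]
plate 0.53 [379.9 295.8] [ 385.  -113.5   88. ]
rack 0.74 [475.6 219.1] [ 569.4 -362.     0. ]
rack 0.59 [480.9 323.4] [ 312.4 -366.9    0. ]
slot 0.85 [479.2 218.9] [ 567.6 -365.4   20. ]
slot 0.59 [484.  324.8] [ 310.7 -368.8   20. ]
stored_near 0.78 [483.3 232.5] [ 529.5 -358.8   75. ]
stored_far 0.59 [484.9 195. ] [ 617.9 -365.3   75. ]
motor 0.93 [193.7 231. ] [548.6 341.6   0. ]
mug 0.68 [211.1 162.2] [722.7 298.4   0. ]
1.1 [[ 9.01829843e-01  4.32091349e-01 -2.93806056e-05]
 [ 4.32091350e-01 -9.01829843e-01  2.75739793e-06]
 [-2.53048591e-05 -1.51818093e-05 -1.00000000e+00]] [-0.48031414  0.60282438  0.77713441]
```

```bash
python3 - <<'E'
import cv2,numpy as np
a=cv2.imread("pics/top0.png");b=cv2.imread("pics/scene0.png")
c=cv2.resize(a[120:370,170:530],None,fx=2.2,fy=2.2); cv2.imwrite("pics/c1.png",c)
E
```

```text
(no output)
```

View pics/scene0.png

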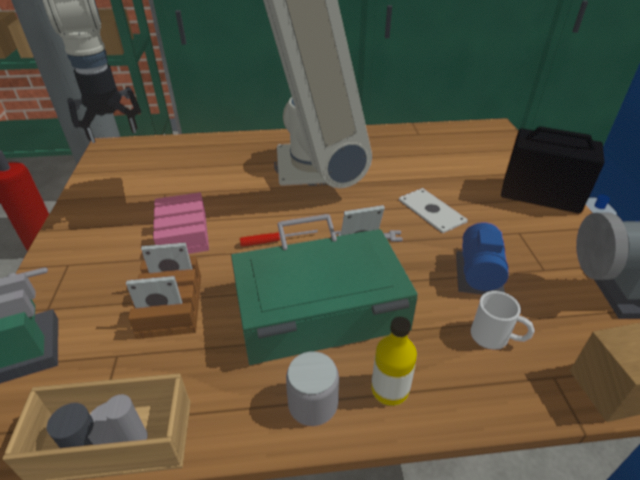

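View pics/c1.png

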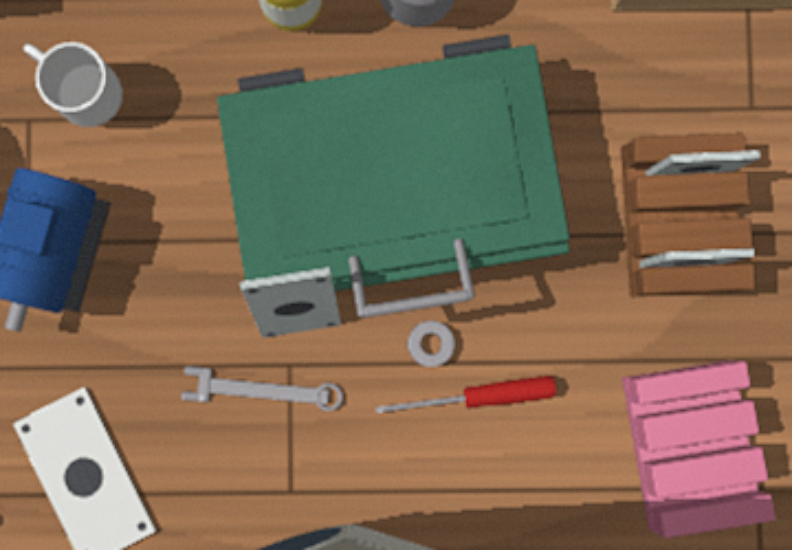

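The cover plate is at scene (360,224) and top (302,257), leaning on the chest. The white look-alike at top (205,338) lies flat, so it isn't the one. The wooden rack with two stored plates is at top (476,219); the pink one at (481,323) is the look-alike. The enlarged crop confirms this. Next I'll fit the poses.

```bash
cat >> h.py <<'E'
from scipy.optimize import minimize
from itertools import product
def box(sx,sy,sz,c=(0,0,0)): return np.array(list(product((-.5,.5),repeat=3)))*[sx,sy,sz]+np.array(c)
def T(P,x,y,yaw,lean=0,z=0):
    c,s=np.cos(lean),np.sin(lean); P=P@np.array([[c,0,s],[0,1,0],[-s,0,c]]).T
    c,s=np.cos(yaw),np.sin(yaw); return P@np.array([[c,-s,0],[s,c,0],[0,0,1]]).T+[x,y,z]
def sil(n,parts,S=4):
    m=np.zeros((480*S,640*S),np.uint8)
    for P in parts: cv2.fillConvexPoly(m,cv2.convexHull(np.round((proj(n,P)+.5)*S).astype(np.int32)),1)
    return cv2.resize(m.astype(np.float32),(640,480),interpolation=cv2.INTER_AREA)
def fit(masks,model,x0,d):
    def cost(v):
        e=0
        for n,m in masks.items():
            s=sil(n,model(v*d)); e+=np.abs(s-m).sum()/m.sum()
        return e
    x0=np.array(x0)/d; sim=np.vstack([x0]+[x0+np.eye(len(x0))[i] for i in range(len(x0))])
    r=minimize(cost,x0,method="Nelder-Mead",options=dict(initial_simplex=sim,maxfev=250,xatol=.01,fatol=1e-4)); return r.x*d,r.fun
def pick(n,th,uv):
    rs=[r for r in cut_out(n,th) if np.hypot(*(np.array(r["rect"][:2])-uv))<35]; return rs[0]["pixels"].astype(np.float32) if rs else None
def rackm(v): return [T(box(170,120,65,(0,0,32.5)),*v),T(box(8,90,110,(-50,0,75)),*v),T(box(8,90,110,(50,0,75)),*v)]
def platem(v): x,y,yaw,lean=v; return [T(box(8,90,180),x,y,yaw,lean,90*np.cos(lean)+4*np.sin(lean))]
E
python3 - <<'E'
from h import *
D=np.array
uv={"scene":dict(rack=(168,290),plate=(361,224),lid=(322,290),stored_near=(167,260),stored_far=(157,295)),
    "top":dict(rack=(482,218),plate=(302,257),lid=(350,200),stored_near=(483,236),stored_far=(485,195))}
M={}
for n in uv:
    camera(n); M[n]={k:pick(n,k,u) for k,u in uv[n].items()}
    print(n,{k:None if m is None else int(m.sum()) for k,m in M[n].items()})
    r=[M[n][k] for k in("rack","stored_near","stored_far") if M[n][k] is not None]
    M[n]["R"]=np.clip(sum(r),0,1)
for ns in (["top"],["scene"],["top","scene"]):
    v,c=fit({n:M[n]["R"] for n in ns},rackm,[569,-363,0.03],D([5,5,.05])); print("rack",ns,np.round(v,3),round(c,3))
for ns in (["top"],["top","scene"]):
    mm={n:M[n]["plate"] for n in ns if M[n]["plate"] is not None}
    v,c=fit(mm,platem,[476,71,.158,.26],D([5,5,.05,.05])); print("plate",list(mm),np.round(v,3),round(c,3))
np.savez("m.npz",**{n+k:m for n in M for k,m in M[n].items() if m is not None})
E
```

```text
scene {'rack': 3240, 'plate': 937, 'lid': 12907, 'stored_near': 1148, 'stored_far': 1306}
top {'rack': 3245, 'plate': None, 'lid': 13755, 'stored_near': None, 'stored_far': 373}
rack ['top'] [ 5.68301e+02 -3.67326e+02  3.50000e-02] 0.165
rack ['scene'] [ 5.67469e+02 -3.69486e+02  2.30000e-02] 0.055
rack ['top', 'scene'] [ 5.67688e+02 -3.68507e+02  2.50000e-02] 0.226
plate [] [4.76e+02 7.10e+01 1.58e-01 2.60e-01] 0.0
plate ['scene'] [ 4.08384e+02  7.62120e+01 -1.70000e-02  6.28000e-01] 0.121
```

```bash
python3 - <<'E'
from h import *
# lid corners (top view crop coords) on z=112
for u in((218,97),(536,46),(568,240)): print(onz("top",(np.array(u)+.5)/2.2-.5+[170,120],112))
# bar centre ends
for u in((362,312),(468,296)): print(onz("top",(np.array(u)+.5)/2.2-.5+[170,120],137))
E
```

```text
[691.77101928 139.1363263  112.        ]
[ 740.84110559 -194.92072843  112.        ]
[ 536.37819834 -223.25030043  112.        ]
[463.49586034  -9.10570351 137.        ]
[ 478.46134806 -116.53998717  137.        ]
```

```bash
python3 - <<'E'
from h import *
f=lambda u,z:np.round(onz("top",(np.array(u)+.5)/2.2-.5+[170,120],z),1)
for u in((242,284),(329,270)): print("top far edge",f(u,175))
for u in((270,336),(340,323)): print("bottom",f(u,0))
m=np.load("m.npz"); 
mm={"scene":m["sceneplate"]}
for z in (0,):
  v,c=fit(mm,lambda v:platem([v[0],v[1],.143,.262]),[476,71],np.array([5,5.]));print(v,c)
v=[476,71,.143,.262]
P=T(box(8,90,180),*v,z=88); print(np.round(proj("top",P)*1,1)); print(np.round(P,0))
sense_=sense(); print(sense_["tcp_pos"])
E
```

```text
top far edge [491.1 108.8 175. ]
top far edge [503.9  23.  175. ]
bottom [442.1  94.4   0. ]
bottom [455.9  15.2   0. ]
[465.66796875  62.46484375] 0.9794557094573975
[[321.3 266.7]
 [316.4 243.5]
 [285.4 272.3]
 [275.3 249.9]
 [320.8 263.6]
 [315.9 240. ]
 [285.1 269.2]
 [274.9 246.4]]
[[456.  23.   2.]
 [502.  29. 176.]
 [443. 112.   2.]
 [489. 118. 176.]
 [463.  24.   0.]
 [509.  30. 174.]
 [450. 113.   0.]
 [496. 119. 174.]]
[ 237.65726389 -496.00879761  250.25668875]
```

Units first: shifts go in shares of 0.6 m and turns go in shares of pi/2 rad. So 467 mm is 0.7783, -398 mm is -0.6633, -72.6 degrees is -0.8067.

Call:
{"method": "apply_moves", "body": {"series": [{"linear":[0.7783,-0.6633,0],"spin":-0.8067},{"linear":[0.7783,-0.6633,0],"spin":-0.8067},{"linear":[0.7783,-0.6633,0],"spin":-0.8067},{"linear":[0.7783,-0.6633,0],"spin":-0.8067},{"linear":[0.7783,-0.6633,0],"spin":-0.8067},{"linear":[0.7783,-0.6633,0],"spin":-0.8067},{"linear":[0.7783,-0.6633,0],"spin":-0.8067},{"linear":[0.7783,-0.6633,0],"spin":-0.8067},{"linear":[0.7783,-0.6633,0],"spin":-0.8067},{"linear":[0.7783,-0.6633,0],"spin":-0.8067}], "grip": 85}}

```text
clock: 2.7
tcp_pos: [441.1, -37.0, 250.6]
tcp_rot: [[-0.145, 0.989, 0.001], [0.989, 0.145, -0.0], [-0.0, 0.001, -1.0]]
force: [0.9, -0.3, 0.3]
grip_width: 84.9
grasp_force: 0.0
```

Scaled: 93 mm is 0.155, 60 mm is 0.1.

Call:
{"method": "apply_moves", "body": {"series": [{"linear":[0.155,0.1,0],"spin":0},{"linear":[0.155,0.1,0],"spin":0},{"linear":[0.155,0.1,0],"spin":0},{"linear":[0.155,0.1,0],"spin":0},{"linear":[0.155,0.1,0],"spin":0}]}}

```text
clock: 3.2
tcp_pos: [486.5, 61.0, 250.1]
tcp_rot: [[-0.143, 0.99, -0.001], [0.99, 0.143, -0.0], [-0.0, -0.001, -1.0]]
force: [0.5, -0.4, 0.3]
grip_width: 84.9
grasp_force: 0.0
```

```bash
python3 - <<'E'
from h import *
s=sense();print(s["clock"],s["tcp_pos"],s["tcp_rot"],s["joint_positions"])
save("wrist","w1")
print([(round(r["p"],2),r["position"]) for r in place_of("wrist","plate")])
R=s["tcp_rot"]; print(np.round(np.array(R).T@(np.array([487,64.5,150])-s["tcp_pos"]),1))
v=[471.5,61.5,.143,.262]
print(np.round(proj("wrist",T(box(8,90,180),*v,z=88)),1))
E
```

```text
3.2 [486.46065005  60.99533877 250.13015406] [[-1.42897865e-01  9.89737240e-01 -6.28530942e-04]
 [ 9.89737401e-01  1.42897654e-01 -3.70029916e-04]
 [-2.76416791e-04 -6.74957066e-04 -9.99999734e-01]] [-4.63931488e-02  1.57106935e-01 -1.11511132e-01  1.30278895e+00
 -3.98780856e-04  1.38101467e+00]
[(0.58, [303.6, 219.1])]
[  3.4   1.1 100.1]
[[281.8 240.1]
 [328.4 319.9]
 [279.2 156.1]
 [329.3 174. ]
 [289.1 239.6]
 [340.6 318.2]
 [286.9 155.9]
 [343.1 173.6]]
```

View pics/w1.png

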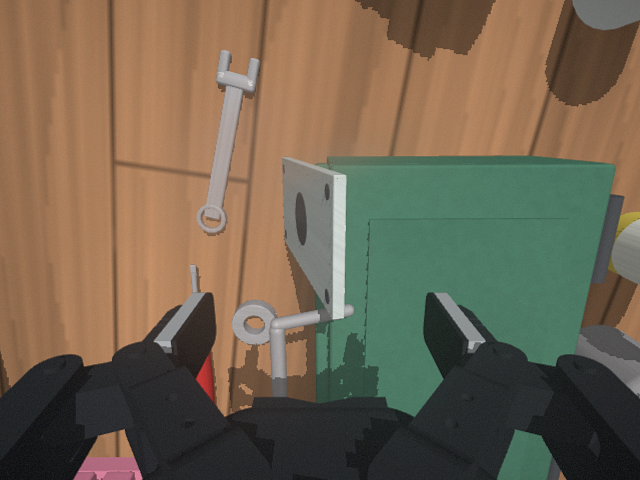

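Call:
{"method": "apply_moves", "body": {"series": [{"linear":[0.005,0.0067,0.0667],"spin":0},{"linear":[0.005,0.0067,0.1333],"spin":0},{"linear":[0.005,0.0067,0.1667],"spin":0},{"linear":[0.005,0.0067,0.1667],"spin":0}]}}

```text
clock: 3.7
tcp_pos: [488.6, 63.7, 148.1]
tcp_rot: [[-0.14, 0.99, -0.005], [0.99, 0.14, 0.0], [0.001, -0.005, -1.0]]
force: [-0.4, -1.0, -0.1]
grip_width: 85.1
grasp_force: 0.0
```

Call:
{"method": "apply_moves", "body": {"series": [{"linear":[0,0,0],"spin":0},{"linear":[0,0,0],"spin":0},{"linear":[0,0,0],"spin":0},{"linear":[0,0,0],"spin":0},{"linear":[0,0,0],"spin":0}], "grip": 30}}

```text
clock: 4.2
tcp_pos: [490.5, 65.1, 150.8]
tcp_rot: [[-0.143, 0.99, 0.001], [0.99, 0.143, -0.0], [-0.0, 0.001, -1.0]]
force: [0.1, -0.3, -0.0]
grip_width: 29.5
grasp_force: 0.0
```

Call:
{"method": "apply_moves", "body": {"series": [{"linear":[0,-0.0067,0],"spin":0},{"linear":[0,-0.0133,0],"spin":0},{"linear":[0,-0.02,0],"spin":0},{"linear":[0,-0.0267,0],"spin":0},{"linear":[0,-0.0333,0],"spin":0},{"linear":[0,-0.04,0],"spin":0},{"linear":[0,-0.0467,0],"spin":0},{"linear":[0,-0.0533,0],"spin":0},{"linear":[0,-0.06,0],"spin":0},{"linear":[0,-0.06,0],"spin":0}]}}

```text
clock: 5.2
tcp_pos: [454.2, 59.9, 150.3]
tcp_rot: [[-0.143, 0.99, -0.0], [0.99, 0.143, -0.0], [0.0, -0.0, -1.0]]
force: [0.7, -0.1, 0.0]
grip_width: 29.9
grasp_force: 0.0
```

```bash
python3 - <<'E'
from h import *
s=sense();print(s["clock"],s["tcp_pos"],s["force"])
a=save("wrist","w2");b=save("scene","s2")
c=np.vstack([a[100:400,120:520],cv2.resize(b[160:310,250:450],(400,300))]); cv2.imwrite("pics/c2.png",c[:,:,::-1])
E
```

```text
5.2 [454.16104099  59.89102389 150.29971633] [ 0.6915433  -0.10645807  0.01043178]
```

View pics/c2.png

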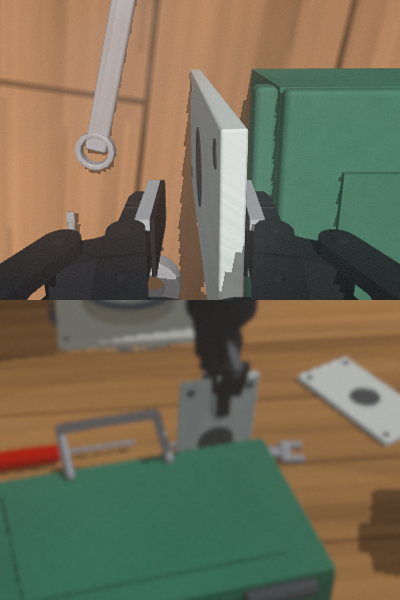

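The wrist view (top) shows the plate upright between the fingers, leaning on the chest-side pad and clear of the chest. I'll close on it.

Call:
{"method": "apply_moves", "body": {"series": [{"linear":[0,0,0],"spin":0},{"linear":[0,0,0],"spin":0},{"linear":[0,0,0],"spin":0},{"linear":[0,0,0],"spin":0},{"linear":[0,0,0],"spin":0}], "grip": 0}}

```text
clock: 5.8
tcp_pos: [454.7, 59.9, 150.3]
tcp_rot: [[-0.143, 0.99, -0.0], [0.99, 0.143, -0.0], [-0.0, -0.0, -1.0]]
force: [-2.0, -1.0, 4.9]
grip_width: 7.4
grasp_force: 58.6
```

Scaled: -165 mm is -0.275, -140 mm is -0.2333.

Call:
{"method": "apply_moves", "body": {"series": [{"linear":[0,0,-0.0333],"spin":0},{"linear":[0,0,-0.1],"spin":0},{"linear":[0,0,-0.1667],"spin":0},{"linear":[0,0,-0.2333],"spin":0},{"linear":[0,0,-0.275],"spin":0},{"linear":[0,0,-0.275],"spin":0},{"linear":[0,0,-0.275],"spin":0}]}}

```text
clock: 6.5
tcp_pos: [454.8, 59.9, 314.4]
tcp_rot: [[-0.143, 0.99, -0.0], [0.99, 0.143, 0.0], [0.0, -0.0, -1.0]]
force: [-0.1, -0.2, -4.3]
grip_width: 7.2
grasp_force: 58.9
```

```bash
python3 - <<'E'
from h import *
s=sense();print(s["clock"],s["tcp_pos"],s["force"],s["grip_width"],s["joint_positions"])
R=np.array(s["tcp_rot"])
print(np.round(R.T@(np.array([567.7,-368.5,315])-s["tcp_pos"]),1))
a=save("wrist","w3");b=save("scene","s3")
for n in("wrist","scene"):
    for r in cut_out(n,"plate")[:2]: print(n,round(r["p"],2),r["rect"])
E
```

```text
6.5 [454.75249109  59.94262772 314.40892625] [-0.06573977 -0.23435657 -4.29474455] 7.211539012443559 [-5.22742384e-02  8.93751835e-02 -2.92803419e-02  1.45262526e+00
  7.89336376e-05  1.37539408e+00]
[-440.2   50.7   -0.7]
wrist 0.89 [149.8, 8.3, 48.1, 16.6]
wrist 0.88 [319.5, 284.2, 31.4, 232.5]
scene 0.96 [362.1, 165.8, 49.3, 78.7]
scene 0.9 [433.1, 209.2, 64.6, 45.1]
```

Scaled: -440 mm is -0.7333, -420 mm is -0.7, 6.8 degrees is 0.0756.

Call:
{"method": "apply_moves", "body": {"series": [{"linear":[-0.0667,0.0083,0],"spin":0},{"linear":[-0.15,0.0167,0],"spin":0},{"linear":[-0.2333,0.0267,0],"spin":0.0111},{"linear":[-0.3167,0.0367,0],"spin":0.0222},{"linear":[-0.4,0.0467,0],"spin":0.0333},{"linear":[-0.4833,0.0567,0],"spin":0.0444},{"linear":[-0.5667,0.0667,0],"spin":0.0556},{"linear":[-0.6417,0.075,0],"spin":0.0667},{"linear":[-0.7,0.0817,0],"spin":0.0756},{"linear":[-0.7333,0.085,0],"spin":0.0756}]}}

```text
clock: 7.7
tcp_pos: [568.0, -371.4, 312.6]
tcp_rot: [[-0.022, 1.0, -0.003], [1.0, 0.022, 0.002], [0.002, -0.002, -1.0]]
force: [-0.0, 0.5, -4.0]
grip_width: 7.4
grasp_force: 59.1
```

Call:
{"method": "apply_moves", "body": {"series": [{"linear":[0,0,0],"spin":0},{"linear":[0,0,0],"spin":0},{"linear":[0,0,0],"spin":0}]}}

```text
clock: 8.0
tcp_pos: [567.9, -367.4, 315.0]
tcp_rot: [[-0.025, 1.0, -0.001], [1.0, 0.025, 0.001], [0.001, -0.0, -1.0]]
force: [0.1, 0.0, -3.1]
grip_width: 7.0
grasp_force: 59.1
```

```bash
python3 - <<'E'
from h import *
s=sense();print(s["clock"],s["tcp_pos"],s["tcp_rot"],s["force"])
a=save("wrist","w4");b=save("scene","s4")
t=save("top","t4")
for n in("wrist","scene","top"):
    for r in place_of(n,"slot")[:2]: print(n,round(r["p"],2),np.round(r["position"],1),np.round(onz(n,r["position"],20),1))
# model edges of slot in wrist view
v=(567.7,-368.5,.025)
for x in(-7,7): print("slot top edge",x,np.round(proj("wrist",T(np.array([[x,-60,65.],[x,60,65]]),*v)),1).tolist())
# predicted plate, held at tcp
p=s["tcp_pos"]; print("plate bottom scene",np.round(proj("scene",T(np.array([[-4,-45,-150],[-4,45,-150],[4,-45,-150],[4,45,-150],[4,-45,25],[4,45,25]]),p[0],p[1],.025,0,p[2])),1).tolist())
c=np.hstack([cv2.resize(a,(400,300)),cv2.resize(b[130:355,70:370],(400,300))]); cv2.imwrite("pics/c4.png",c[:,:,::-1])
c=np.hstack([cv2.resize(b[110:350,90:250],(400,600)),cv2.resize(a[100:480,190:443],(400,600))]); cv2.imwrite("pics/c4.png",c[:,:,::-1])
E
```

```text
8.0 [ 567.86423712 -367.36027187  315.04443008] [[-2.50824171e-02  9.99685258e-01 -5.08007802e-04]
 [ 9.99685162e-01  2.50827490e-02  6.57859888e-04]
 [ 6.70395064e-04 -4.91347145e-04 -9.99999655e-01]] [ 0.10036446  0.04742549 -3.10312553]
wrist 0.63 [105.1 197.7] [ 311.9 -377.    20. ]
scene 0.74 [169.5 299. ] [ 569.1 -366.7   20. ]
scene 0.64 [177.3 225.2] [ 307.2 -384.    20. ]
top 0.75 [478.2 218.7] [ 568.1 -363.    20. ]
top 0.71 [483.3 193.6] [ 629.9 -377.4   20. ]
slot top edge -7 [[313.2, 255.8], [312.7, 144.9]]
slot top edge 7 [[325.7, 255.8], [326.3, 144.9]]
plate bottom scene [[130.0, 249.0], [177.0, 245.1], [129.3, 251.7], [176.5, 247.7], [101.3, 175.0], [155.6, 171.4]]
```

View pics/c4.png

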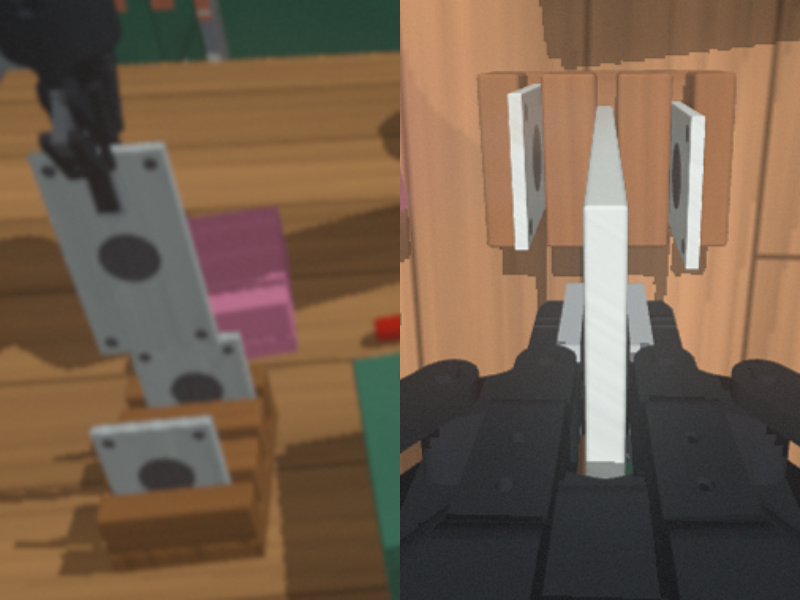

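Scaled: 88 mm is 0.1467, 70 mm is 0.1167.

Call:
{"method": "apply_moves", "body": {"series": [{"linear":[0,0.0013,0.0667],"spin":0},{"linear":[0,0.0013,0.1167],"spin":0},{"linear":[0,0.0013,0.1467],"spin":0},{"linear":[0,0.0013,0.1467],"spin":0},{"linear":[0,0.0013,0.1467],"spin":0}]}}

```text
clock: 8.8
tcp_pos: [568.9, -368.2, 228.1]
tcp_rot: [[-0.025, 1.0, 0.0], [1.0, 0.025, -0.0], [-0.0, 0.0, -1.0]]
force: [-0.1, 0.3, -3.0]
grip_width: 7.5
grasp_force: 59.1
```

Scaled: 24 mm is 0.04, 21 mm is 0.035.

Call:
{"method": "apply_moves", "body": {"series": [{"linear":[0,0,0.0067],"spin":0},{"linear":[0,0,0.0133],"spin":0},{"linear":[0,0,0.02],"spin":0},{"linear":[0,0,0.025],"spin":0},{"linear":[0,0,0.03],"spin":0},{"linear":[0,0,0.035],"spin":0},{"linear":[0,0,0.04],"spin":0},{"linear":[0,0,0.04],"spin":0}]}}

```text
clock: 9.6
tcp_pos: [568.6, -368.2, 202.7]
tcp_rot: [[-0.024, 1.0, -0.001], [1.0, 0.024, 0.001], [0.001, -0.001, -1.0]]
force: [-0.2, 0.6, -4.0]
grip_width: 7.6
grasp_force: 59.0
```

Scaled: 28 mm is 0.0467, 25 mm is 0.0417.

Call:
{"method": "apply_moves", "body": {"series": [{"linear":[0,0,0.0083],"spin":0},{"linear":[0,0,0.0167],"spin":0},{"linear":[0,0,0.025],"spin":0},{"linear":[0,0,0.0333],"spin":0},{"linear":[0,0,0.0417],"spin":0},{"linear":[0,0,0.0467],"spin":0},{"linear":[0,0,0.0467],"spin":0}]}}

```text
clock: 10.3
tcp_pos: [568.6, -368.2, 174.7]
tcp_rot: [[-0.024, 1.0, -0.001], [1.0, 0.024, 0.001], [0.001, -0.001, -1.0]]
force: [-0.1, 0.3, -3.1]
grip_width: 6.9
grasp_force: 59.1
```

Scaled: 4 mm is 0.0067, 3 mm is 0.005.

Call:
{"method": "apply_moves", "body": {"series": [{"linear":[0,0,0.0017],"spin":0},{"linear":[0,0,0.0033],"spin":0},{"linear":[0,0,0.005],"spin":0},{"linear":[0,0,0.0067],"spin":0},{"linear":[0,0,0.0067],"spin":0}]}}

```text
clock: 10.8
tcp_pos: [568.7, -368.3, 171.2]
tcp_rot: [[-0.024, 1.0, -0.0], [1.0, 0.024, 0.0], [0.0, -0.0, -1.0]]
force: [-0.3, -0.5, -3.8]
grip_width: 7.0
grasp_force: 59.1
```

Scaled: 2 mm is 0.0033, 1 mm is 0.0017.

Call:
{"method": "apply_moves", "body": {"series": [{"linear":[0,0,0.0017],"spin":0},{"linear":[0,0,0.0033],"spin":0},{"linear":[0,0,0.0033],"spin":0}]}}

```text
clock: 11.1
tcp_pos: [569.0, -368.3, 170.8]
tcp_rot: [[-0.025, 1.0, 0.002], [1.0, 0.025, -0.001], [-0.001, 0.002, -1.0]]
force: [-0.7, 2.2, 6.1]
grip_width: 7.1
grasp_force: 60.6
```

Scaled: 1 mm is 0.0017.

Call:
{"method": "apply_moves", "body": {"series": [{"linear":[0,0,0.0017],"spin":0},{"linear":[0,0,0.0017],"spin":0}]}}

```text
clock: 11.3
tcp_pos: [569.1, -368.3, 170.7]
tcp_rot: [[-0.025, 1.0, 0.002], [1.0, 0.025, -0.002], [-0.002, 0.002, -1.0]]
force: [-2.4, 3.4, 11.5]
grip_width: 7.2
grasp_force: 61.4
```

Scaled: -1 mm is -0.0017.

Call:
{"method": "apply_moves", "body": {"series": [{"linear":[0,0,-0.0017],"spin":0},{"linear":[0,0,-0.0017],"spin":0},{"linear":[0,0,-0.0017],"spin":0},{"linear":[0,0,-0.0017],"spin":0},{"linear":[0,0,-0.0017],"spin":0},{"linear":[0,0,-0.0017],"spin":0},{"linear":[0,0,-0.0017],"spin":0}], "grip": 70}}

```text
clock: 12.0
tcp_pos: [568.7, -368.3, 169.2]
tcp_rot: [[-0.024, 1.0, -0.0], [1.0, 0.024, 0.0], [0.0, -0.0, -1.0]]
force: [-0.8, 0.1, 0.1]
grip_width: 70.0
grasp_force: 0.0
```

Call:
{"method": "apply_moves", "body": {"series": [{"linear":[0,0,-0.05],"spin":0},{"linear":[0,0,-0.1167],"spin":0},{"linear":[0,0,-0.15],"spin":0},{"linear":[0,0,-0.15],"spin":0}]}}

```text
clock: 12.4
tcp_pos: [569.5, -368.9, 262.9]
tcp_rot: [[-0.024, 1.0, 0.004], [1.0, 0.024, -0.004], [-0.004, 0.004, -1.0]]
force: [0.2, 0.2, -0.1]
grip_width: 70.1
grasp_force: 0.0
```

```bash
python3 - <<'E'
from h import *
s=sense();print(s["clock"],s["tcp_pos"],s["force"])
a=save("wrist","w5");b=save("scene","s5")
m=pick("scene","plate",(160,245))
if m is not None:
    for L in(-.12,-.06,0,.06,.12):
        S=sil("scene",[T(box(8,90,180,(0,0,90)),568.7,-368.3,.025,L,20)]); ys=np.where(m>0); print(L,np.round((S*m).sum()/m.sum(),3),np.abs(S-m)[:250].sum())
c=np.hstack([cv2.resize(b[140:340,90:250],(400,500)),cv2.resize(a[100:416,190:443],(400,500))]); cv2.imwrite("pics/c5.png",c[:,:,::-1])
th=np.array([[471,-62.8,137]]); print("hdl delta tool",np.round(np.array(s["tcp_rot"]).T@(np.array([470,-63,250])-s["tcp_pos"]),1))
for n in("wrist","top"):
  camera(n)
  for r in place_of(n,"lid_handle")[:2]: print(n,round(r["p"],2),np.round(onz(n,r["position"],137),1))
E
```

```text
12.4 [ 569.5065053  -368.89062782  262.89748713] [ 0.18564006  0.22031714 -0.08057461]
-0.12 0.973 315.4375
-0.06 0.997 126.8125
0 0.969 90.375
0.06 0.875 288.4375
0.12 0.771 489.1875
hdl delta tool [308.3 -92.   11.3]
top 0.66 [474.1 -61.9 137. ]
top 0.25 [ 379.9 -109.7  137. ]
```

View pics/c5.png

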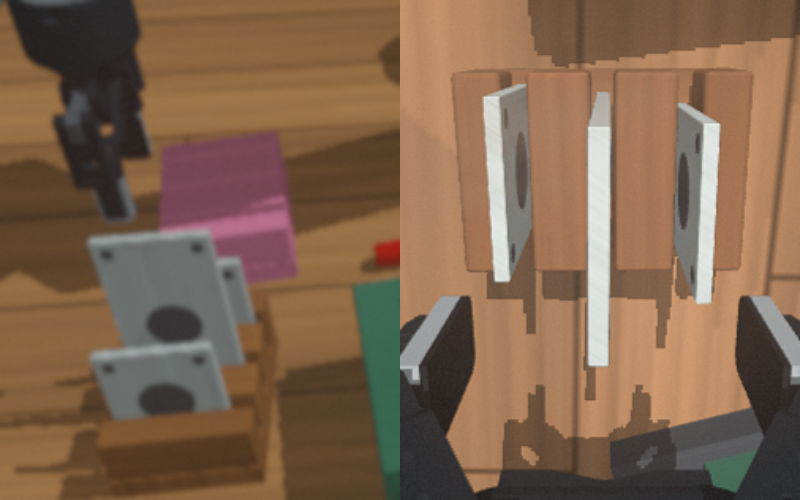

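The plate stands upright in the middle slot (wrist crop column ~598) and the stored plates haven't moved. Next is the lid handle.

Scaled: 308 mm is 0.5133, -91 mm is -0.1517, -6.8 degrees is -0.0756.

Call:
{"method": "apply_moves", "body": {"series": [{"linear":[0.5133,-0.1517,0],"spin":-0.0756},{"linear":[0.5133,-0.1517,0],"spin":-0.0756},{"linear":[0.5133,-0.1517,0],"spin":-0.0756},{"linear":[0.5133,-0.1517,0],"spin":-0.0756},{"linear":[0.5133,-0.1517,0],"spin":-0.0756},{"linear":[0.5133,-0.1517,0],"spin":-0.0756},{"linear":[0.5133,-0.1517,0],"spin":-0.0756},{"linear":[0.5133,-0.1517,0],"spin":-0.0756},{"linear":[0.5133,-0.1517,0],"spin":-0.0756},{"linear":[0.5133,-0.1517,0],"spin":-0.0756}], "grip": 60}}

```text
clock: 13.75
tcp_pos: [470.6, -63.4, 259.0]
tcp_rot: [[-0.142, 0.99, -0.0], [0.99, 0.142, -0.0], [-0.0, -0.0, -1.0]]
force: [0.8, -0.0, 0.1]
grip_width: 60.1
grasp_force: 0.0
```

```bash
python3 - <<'E'
from h import *
s=sense();print(s["clock"],s["tcp_pos"],s["tcp_rot"],s["force"])
a=save("wrist","w6")
for r in place_of("wrist","lid_handle")[:2]: print(round(r["p"],2),r["position"],np.round(onz("wrist",r["position"],137),1))
v=(612.4,-42.9,.143)
print(np.round(proj("wrist",T(np.array([[-145,-45,137.],[-145,0,137],[-145,45,137]]),*v)),1).tolist())
E
```

```text
13.75 [470.61577038 -63.36635996 258.98105386] [[-1.42052009e-01  9.89859147e-01 -3.08508858e-04]
 [ 9.89859191e-01  1.42051974e-01 -1.34948129e-04]
 [-8.97553481e-05 -3.24549982e-04 -9.99999943e-01]] [ 0.81408458 -0.00304716  0.11017699]
0.73 [323.0, 234.0] [472.3 -62.7 137. ]
[[318.2, 292.0], [318.1, 234.5], [317.9, 171.3]]
```

View pics/w6.png

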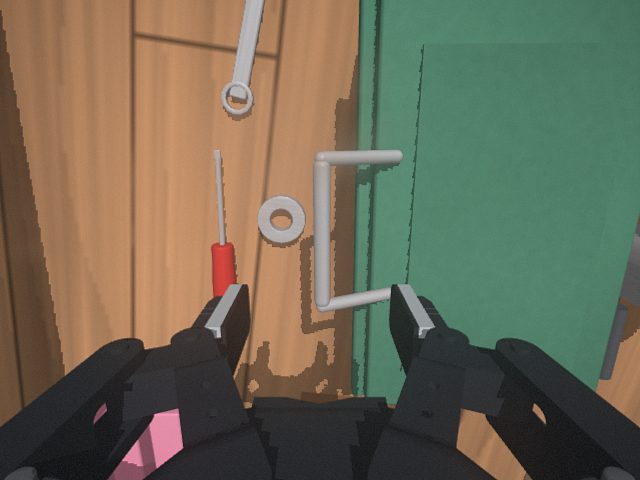

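Scaled: 121 mm is 0.2017, 1.5 mm is 0.0025.

Call:
{"method": "apply_moves", "body": {"series": [{"linear":[0,0.0025,0.0667],"spin":0},{"linear":[0,0.0025,0.1333],"spin":0},{"linear":[0,0.0025,0.175],"spin":0},{"linear":[0,0.0025,0.2017],"spin":0},{"linear":[0,0.0025,0.2017],"spin":0},{"linear":[0,0.0025,0.2017],"spin":0}], "grip": 40}}

```text
clock: 14.45
tcp_pos: [472.0, -63.0, 138.5]
tcp_rot: [[-0.142, 0.99, -0.0], [0.99, 0.142, 0.0], [0.0, -0.0, -1.0]]
force: [-0.4, -0.3, -1.0]
grip_width: 40.0
grasp_force: 0.0
```

Call:
{"method": "apply_moves", "body": {"series": [{"linear":[0,0,0],"spin":0},{"linear":[0,0,0],"spin":0},{"linear":[0,0,0],"spin":0},{"linear":[0,0,0],"spin":0},{"linear":[0,0,0],"spin":0}], "grip": 0}}

```text
clock: 14.95
tcp_pos: [472.1, -62.7, 139.0]
tcp_rot: [[-0.143, 0.99, 0.001], [0.99, 0.143, -0.001], [-0.001, 0.001, -1.0]]
force: [-2.1, -2.2, 5.8]
grip_width: 9.9
grasp_force: 58.7
```

```bash
python3 - <<'E'
from h import *
s=sense();print(s["clock"],s["tcp_pos"],s["tcp_rot"][0],s["force"],s["grip_width"])
h0=np.array([-250,37.]); 
for t in np.arange(0,1.0001,.05):
    p=np.array([-250*np.cos(t)+37*np.sin(t),250*np.sin(t)+37*np.cos(t)])-h0; print(round(t,2),np.round([p[0],-p[1]],1))
E
```

```text
14.95 [472.08272442 -62.72380323 138.99808281] [-0.14253997  0.98978818  0.00131153] [-2.10410725 -2.17271022  5.77408577] 9.946594741087916
0.0 [ 0. -0.]
0.05 [  2.2 -12.4]
0.1 [  4.9 -24.8]
0.15 [  8.3 -36.9]
0.2 [ 12.3 -48.9]
0.25 [ 16.9 -60.7]
0.3 [ 22.1 -72.2]
0.35 [ 27.8 -83.5]
0.4 [ 34.1 -94.4]
0.45 [  41.  -105.1]
0.5 [  48.3 -115.3]
0.55 [  56.2 -125.2]
0.6 [  64.6 -134.7]
0.65 [  73.4 -143.8]
0.7 [  82.6 -152.4]
0.75 [  92.3 -160.5]
0.8 [ 102.4 -168.1]
0.85 [ 112.8 -175.2]
0.9 [ 123.6 -181.8]
0.95 [ 134.7 -187.9]
1.0 [ 146.1 -193.4]
```

Scaled: -48.9 mm is -0.0815, -42.9 mm is -0.0715.

Call:
{"method": "apply_moves", "body": {"series": [{"linear":[0,0.0017,-0.01],"spin":0},{"linear":[0,0.0037,-0.0207],"spin":0},{"linear":[0,0.0058,-0.031],"spin":0},{"linear":[0,0.0082,-0.0413],"spin":0},{"linear":[0,0.011,-0.0515],"spin":0},{"linear":[0,0.0138,-0.0615],"spin":0},{"linear":[0,0.017,-0.0715],"spin":0},{"linear":[0,0.0205,-0.0815],"spin":0},{"linear":[0,0.0205,-0.0815],"spin":0},{"linear":[0,0.0205,-0.0815],"spin":0}]}}

```text
clock: 15.95
tcp_pos: [483.6, -61.0, 187.4]
tcp_rot: [[-0.142, 0.99, -0.001], [0.99, 0.142, -0.001], [-0.001, -0.001, -1.0]]
force: [-1.4, -5.3, -0.7]
grip_width: 9.9
grasp_force: 58.8
```

```bash
python3 - <<'E'
from h import *
s=sense();print(s["clock"],s["tcp_pos"],s["force"],s["grip_width"],s["wrist_torque"])
b=save("scene","s7")
for r in place_of("scene","lid_handle")[:2]: print(round(r["p"],2),r["position"])
print(proj("scene",[s["tcp_pos"]]))
cv2.imwrite("pics/c7.png",cv2.resize(b[120:360,200:440],(500,500))[:,:,::-1])
E
```

```text
15.95 [483.60365441 -60.96567461 187.37431485] [-1.41777559 -5.31483019 -0.70719448] 9.851612432191395 [-1.15258008  0.37091086  0.05524767]
0.98 [304.2, 207.4]
0.29 [170.1, 265.7]
[[304.94688423 204.5630471 ]]
```

View pics/c7.png

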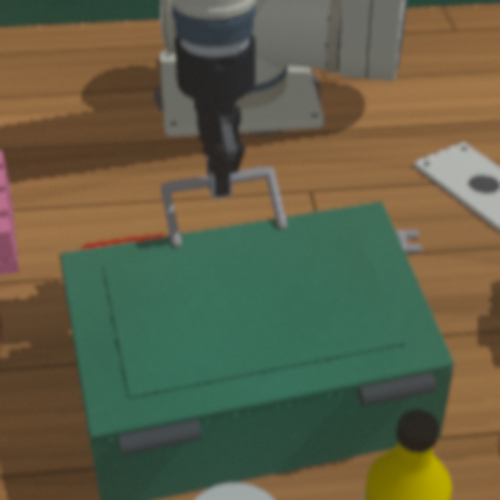

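The handle is held at scene (304,207) and the lid is opening, with small forces.

Scaled: -85.8 mm is -0.143, -76.3 mm is -0.1272.

Call:
{"method": "apply_moves", "body": {"series": [{"linear":[0,0.0037,-0.01],"spin":0},{"linear":[0,0.0077,-0.0197],"spin":0},{"linear":[0,0.0163,-0.0388],"spin":0},{"linear":[0,0.0258,-0.0577],"spin":0},{"linear":[0,0.0363,-0.0758],"spin":0},{"linear":[0,0.0478,-0.0937],"spin":0},{"linear":[0,0.06,-0.1107],"spin":0},{"linear":[0,0.0732,-0.1272],"spin":0},{"linear":[0,0.0872,-0.143],"spin":0},{"linear":[0,0.0872,-0.143],"spin":0}]}}

```text
clock: 17.05
tcp_pos: [534.0, -53.5, 274.9]
tcp_rot: [[-0.142, 0.99, -0.003], [0.99, 0.142, -0.002], [-0.001, -0.003, -1.0]]
force: [-16.1, -6.3, 11.5]
grip_width: 9.4
grasp_force: 59.9
```

Scaled: -19.7 mm is -0.0328, 16 mm is 0.0267.

Call:
{"method": "apply_moves", "body": {"series": [{"linear":[0,-0.0033,-0.0033],"spin":0},{"linear":[0,0.0042,-0.0108],"spin":0},{"linear":[0,0.0113,-0.0185],"spin":0},{"linear":[0,0.0192,-0.0258],"spin":0},{"linear":[0,0.0267,-0.0328],"spin":0},{"linear":[0,0.0267,-0.0328],"spin":0},{"linear":[0,0.0267,-0.0328],"spin":0}]}}

```text
clock: 17.75
tcp_pos: [551.3, -50.9, 293.1]
tcp_rot: [[-0.143, 0.99, -0.001], [0.99, 0.143, -0.0], [-0.0, -0.001, -1.0]]
force: [-4.6, -5.2, 0.8]
grip_width: 9.4
grasp_force: 60.3
```

```bash
python3 - <<'E'
from h import *
s=sense();print(s["clock"],s["tcp_pos"],s["force"],s["grip_width"],s["wrist_torque"])
b=save("scene","s8")
for r in place_of("scene","lid_handle")[:1]: print(round(r["p"],2),r["position"])
p=np.array(s["tcp_pos"]);h=np.array([612.4,-42.9,0])+105*np.array([np.cos(.143),np.sin(.143),0])+[0,0,100]
d=p-h; x=d[0]*np.cos(.143)+d[1]*np.sin(.143); print("r",np.hypot(x,d[2]),"theta",np.arctan2(d[2],-x)-np.arctan2(37,250), proj("scene",[p]))
# lid front corners for various theta
for t in(.6,.65,.7,.75,.8):
    L=np.array([[-210*np.cos(t)+12*np.sin(t)*k, y,210*np.sin(t)+12*np.cos(t)*k] for y in(-170,170) for k in(0,1)])+[105,0,100]
    print(t,np.round(proj("scene",T(L,612.4,-42.9,.143)),1).tolist())
cv2.imwrite("pics/c8.png",cv2.resize(b[90:360,190:460],(600,600))[:,:,::-1])
E
```

```text
17.75 [551.27594874 -50.90302882 293.05497356] [-4.57391931 -5.16878678  0.81201969] 9.426465184814738 [-0.91364599  1.26499458  0.07112406]
0.66 [313.3, 181.1]
r 255.02812034149645 theta 0.7117682905788505 [[311.55977313 179.40448172]]
0.6 [[224.9, 222.4], [224.5, 220.4], [391.2, 197.4], [392.9, 195.2]]
0.65 [[224.5, 220.8], [224.2, 219.1], [392.7, 195.6], [394.4, 193.7]]
0.7 [[224.2, 219.4], [223.9, 217.9], [394.2, 194.1], [396.1, 192.4]]
0.75 [[224.0, 218.3], [223.7, 217.1], [395.9, 192.7], [397.8, 191.3]]
0.8 [[223.8, 217.4], [223.5, 216.5], [397.6, 191.6], [399.7, 190.5]]
```

View pics/c8.png

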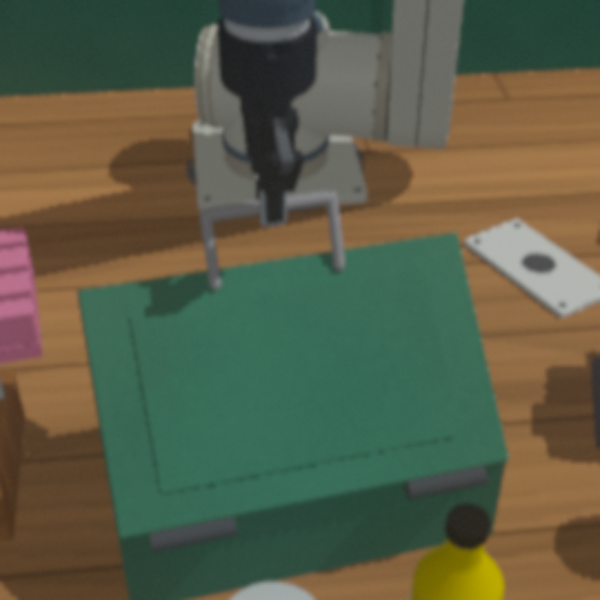

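The lid is at about 0.71 rad by both the handle position and its corners. Raising past balance.

Scaled: 54 mm is 0.09, 29.4 mm is 0.049.

Call:
{"method": "apply_moves", "body": {"series": [{"linear":[0,0.0075,-0.0072],"spin":0},{"linear":[0,0.0153,-0.0143],"spin":0},{"linear":[0,0.0233,-0.0208],"spin":0},{"linear":[0,0.0317,-0.0272],"spin":0},{"linear":[0,0.049,-0.0393],"spin":0},{"linear":[0,0.0667,-0.0507],"spin":0},{"linear":[0,0.085,-0.061],"spin":0},{"linear":[0,0.09,-0.0633],"spin":0},{"linear":[0,0.09,-0.0633],"spin":0},{"linear":[0,0.09,-0.0633],"spin":0}]}}

```text
clock: 18.85
tcp_pos: [605.2, -42.9, 332.5]
tcp_rot: [[-0.143, 0.99, 0.002], [0.99, 0.143, -0.0], [-0.001, 0.002, -1.0]]
force: [-6.5, -2.4, 10.2]
grip_width: 9.7
grasp_force: 59.6
```

```bash
cat >> h.py <<'E'
def theta():
    s=sense();p=np.array(s["tcp_pos"]);c,q=np.cos(.143),np.sin(.143);h=np.array([612.4+105*c,-42.9+105*q,100])
    d=p-h; x=d[0]*c+d[1]*q; print(s["clock"],"r",np.hypot(x,d[2]),"theta",np.arctan2(d[2],-x)-np.arctan2(37,250),"f",np.round(s["force"],1),s["grip_width"],p)
E
python3 - <<'E'
from h import *
theta(); b=save("scene","s9")
m=[r for r in cut_out("scene","lid")][0]; print(m["p"],m["rect"])
M=m["pixels"].astype(np.float32)
for t in np.arange(.7,1.06,.04):
    P=[[105-np.cos(t)*a+np.sin(t)*k,y,100+np.sin(t)*a+np.cos(t)*k] for a in(0,210) for y in(-170,170) for k in(0,12)]
    S=sil("scene",[T(np.array(P),612.4,-42.9,.143)]); print(round(t,2),np.abs(S-M).sum()/M.sum())
E
```

```text
18.85 r 258.10565632690134 theta 0.9744652207122337 f [-6.5 -2.4 10.2] 9.690646498971532 [605.19610617 -42.87688019 332.47806436]
0.68 [322.9, 252.6, 196.9, 158.2]
0.7 0.06332308
0.74 0.05351221
0.78 0.049739257
0.82 0.047717605
0.86 0.04548568
0.9 0.044157933
0.94 0.045810103
0.98 0.05113609
1.02 0.05621876
1.06 0.06170095
```

Scaled: 11 mm is 0.0183, -7 mm is -0.0117.

Call:
{"method": "apply_moves", "body": {"series": [{"linear":[0,0.0083,-0.0067],"spin":0},{"linear":[0,0.0183,-0.0117],"spin":0},{"linear":[0,0.0183,-0.0117],"spin":0},{"linear":[0,0.0183,-0.0117],"spin":0},{"linear":[0,0.0183,-0.0117],"spin":0}]}}

```text
clock: 19.45
tcp_pos: [616.7, -41.2, 338.6]
tcp_rot: [[-0.143, 0.99, 0.002], [0.99, 0.143, 0.0], [0.0, 0.002, -1.0]]
force: [-2.2, -1.4, 5.5]
grip_width: 9.9
grasp_force: 59.4
```

```bash
python3 - <<'E'
from h import *
theta(); b=save("top","t10"); e=save("scene","s10")
for n in ("top","scene"):
    for r in place_of(n,"lid_handle")[:1]: print(n,r["p"],r["position"],proj(n,[sense()["tcp_pos"]]))
for n in ("top","scene"):
  for t in np.arange(.84,1.1,.04):
    P=T(np.array([[105-np.cos(t)*a+np.sin(t)*k,y,100+np.sin(t)*a+np.cos(t)*k] for a,k in((210,12),(250,37)) for y in(-50,50)]),612.4,-42.9,.143); print(n,round(t,2),np.round(proj(n,P),1).tolist())
c=np.hstack([cv2.resize(b[110:260,270:420],(400,400)),cv2.resize(e[120:270,230:380],(400,400))]);cv2.imwrite("pics/c10.png",c[:,:,::-1])
E
```

```text
19.45 r 258.8642298771705 theta 1.0251498913527046 f [-2.2 -1.4  5.5] 9.87723193553914 [616.70377818 -41.21171882 338.55928034]
scene 0.67 [318.5, 180.5] [[320.07312291 177.16292665]]
top 0.84 [[377.1, 194.1], [327.9, 201.8], [379.8, 194.4], [328.3, 202.5]]
top 0.88 [[376.8, 190.4], [327.3, 198.2], [379.4, 189.6], [327.6, 197.7]]
top 0.92 [[376.5, 186.6], [326.8, 194.4], [378.9, 184.6], [326.9, 192.8]]
top 0.96 [[376.1, 182.8], [326.2, 190.6], [378.3, 179.6], [326.1, 187.8]]
top 1.0 [[375.7, 178.8], [325.6, 186.6], [377.7, 174.4], [325.4, 182.6]]
top 1.04 [[375.2, 174.7], [325.0, 182.6], [377.1, 169.2], [324.6, 177.4]]
top 1.08 [[374.7, 170.6], [324.4, 178.5], [376.5, 163.9], [323.8, 172.1]]
scene 0.84 [[289.4, 206.5], [341.6, 198.8], [287.2, 182.8], [341.0, 175.4]]
scene 0.88 [[289.9, 206.3], [342.6, 198.5], [288.0, 182.8], [342.3, 175.3]]
scene 0.92 [[290.5, 206.3], [343.7, 198.4], [288.8, 183.0], [343.8, 175.5]]
scene 0.96 [[291.2, 206.5], [344.9, 198.5], [289.7, 183.5], [345.3, 175.8]]
scene 1.0 [[291.9, 206.8], [346.1, 198.8], [290.6, 184.2], [346.8, 176.4]]
scene 1.04 [[292.6, 207.4], [347.3, 199.3], [291.5, 185.2], [348.4, 177.3]]
scene 1.08 [[293.4, 208.2], [348.6, 200.0], [292.6, 186.4], [350.1, 178.4]]
```

View pics/c10.png

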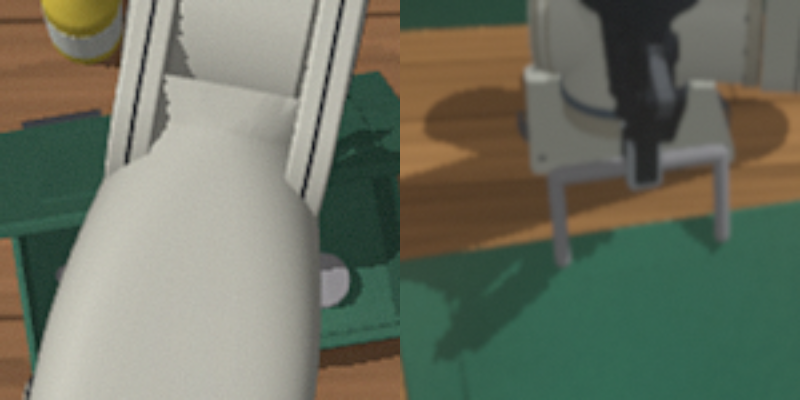

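The scene view puts the bar's middle near (320,181), which means about 1.02 rad: past balance and well short of the stop. Lowering to about 0.71.

Scaled: -56.5 mm is -0.0942, -46.5 mm is -0.0775.

Call:
{"method": "apply_moves", "body": {"series": [{"linear":[0,-0.01,0.005],"spin":0},{"linear":[0,-0.0193,0.0102],"spin":0},{"linear":[0,-0.03,0.0167],"spin":0},{"linear":[0,-0.04,0.0233],"spin":0},{"linear":[0,-0.05,0.03],"spin":0},{"linear":[0,-0.06,0.0367],"spin":0},{"linear":[0,-0.0683,0.0428],"spin":0},{"linear":[0,-0.0775,0.0495],"spin":0},{"linear":[0,-0.0858,0.0558],"spin":0},{"linear":[0,-0.0942,0.0625],"spin":0}]}}

```text
clock: 20.65
tcp_pos: [560.2, -49.6, 301.9]
tcp_rot: [[-0.143, 0.99, 0.002], [0.99, 0.143, -0.0], [-0.001, 0.002, -1.0]]
force: [-6.0, -2.5, 5.4]
grip_width: 9.6
grasp_force: 61.1
```

Call:
{"method": "apply_moves", "body": {"series": [{"linear":[0,-0.0083,0.0067],"spin":0},{"linear":[0,-0.0158,0.0133],"spin":0},{"linear":[0,-0.0158,0.0133],"spin":0},{"linear":[0,-0.0158,0.0133],"spin":0},{"linear":[0,-0.0158,0.0133],"spin":0},{"linear":[0,-0.0158,0.0133],"spin":0}]}}

```text
clock: 21.25
tcp_pos: [550.9, -51.0, 293.3]
tcp_rot: [[-0.143, 0.99, 0.001], [0.99, 0.143, -0.0], [-0.0, 0.001, -1.0]]
force: [-6.9, -2.8, 7.7]
grip_width: 9.7
grasp_force: 61.9
```

```bash
python3 - <<'E'
from h import *
theta(); b=save("scene","s11")
for r in place_of("scene","lid_handle")[:1]: print(r["p"],r["position"],proj("scene",[sense()["tcp_pos"]]))
for t in np.arange(.6,.9,.05):
    P=T(np.array([[105-np.cos(t)*a+np.sin(t)*k,0,100+np.sin(t)*a+np.cos(t)*k] for a,k in((210,12),(250,37))]),612.4,-42.9,.143); print(round(t,2),np.round(proj("scene",P),1).tolist())
cv2.imwrite("pics/c11.png",cv2.resize(b[100:340,90:410],(800,600))[:,:,::-1])
E
```

```text
21.25 r 255.46609127065497 theta 0.7113850998665865 f [-6.9 -2.8  7.7] 9.742708306610298 [550.9237648  -50.98499901 293.32253628]
0.64 [170.2, 303.8] [[311.50106995 179.18103471]]
0.6 [[311.7, 207.4], [309.1, 183.7]]
0.65 [[312.4, 205.9], [310.1, 182.2]]
0.7 [[313.2, 204.7], [311.1, 180.9]]
0.75 [[314.1, 203.7], [312.2, 180.0]]
0.8 [[315.0, 203.0], [313.4, 179.3]]
0.85 [[316.0, 202.5], [314.7, 179.0]]
0.9 [[317.0, 202.3], [316.0, 179.1]]
```

View pics/c11.png

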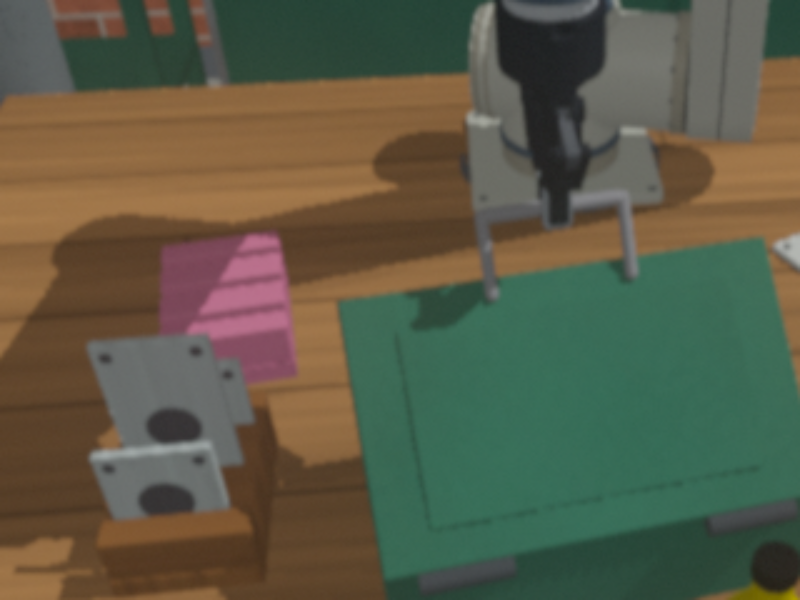

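The bar's middle in the scene view, about (312,182), gives 0.70–0.72 rad. The lid is held and the plate still stands in its slot. I'll let it settle, then hand in.

Call:
{"method": "apply_moves", "body": {"series": [{"linear":[0,0,0],"spin":0},{"linear":[0,0,0],"spin":0},{"linear":[0,0,0],"spin":0},{"linear":[0,0,0],"spin":0},{"linear":[0,0,0],"spin":0}]}}

```text
clock: 21.85
tcp_pos: [550.9, -51.0, 293.3]
tcp_rot: [[-0.143, 0.99, 0.001], [0.99, 0.143, -0.0], [-0.0, 0.001, -1.0]]
force: [-6.7, -2.9, 7.7]
grip_width: 9.7
grasp_force: 61.9
```

```bash
python3 - <<'E'
from h import *
theta(); print(np.abs(sense()["qvel"]).max()); print(sign_off())
E
```

```text
21.85 r 255.4638768283611 theta 0.7113636161557941 f [-6.7 -2.9  7.7] 9.696282873935083 [550.92112955 -50.98568141 293.3172727 ]
0.0009419621560738344
the job is handed in; nothing more can be done
None
```

The job is handed in at 21.9 s, with no verdict returned: the cover plate stands released in the rack's middle slot, and the lid was raised to about 1.02 rad and is now held still at about 0.71 rad (angles estimated from the arm's position and the camera pictures).

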